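# Set the tag printer for thick card and hold its calibration button

## Robot

A 6-joint arm with a two-finger parallel gripper is mounted at the origin on a cart in front of the work surface, level with it; the furniture and walls round the work are solid. World frame = base frame: x ahead of the robot, y to its left, z up, the work surface at z = 0. Lengths are in mm, angles in rad, forces in N, time in s.
With the tool pointing down it reaches from about 150 to 775 mm from the base axis. Payload 6.1 kg.
Tool frame: the origin (TCP) lies midway between the tips of the shut fingers; the grasp point (between the pads) lies manip.grip_depth behind it (manip.grip_depth is the distance from the TCP to the grasp point, in mm); z points along the fingers, y is the direction in which the jaws open and shut (so a half turn about z gives the same grasp; the last joint's range is limited). The gripper opens to 85 mm and grips with 20 to 120 N. Pads are 22 mm wide; open, the fingers measure 114 mm over their backs; the gripper's body (76 mm by 85 mm) begins 54 mm behind the grasp point. The pads swing forward as they close: fully open they stand 13 mm farther back than shut.
Start: joints at [1.339, 0.126, -0.04, 1.405, 0, 1.571], TCP at [120.603, 510.943, 231.295] pointing down, gripper open.
Joint ranges: [-2.72, 2.72], [-0.95, 1.95], [-1.27, 1.35], [-1.78, 2.02], [-1.46, 1.47], [-3.14, 3.14]. Speed limits (rad/s): [2.39, 2.39, 3.01, 3.14, 3.14, 3.14].

## Interface

Orientations are given as a rotation vector (axis times angle).
In Python, from plant import read_state, viewer, order, manip gives the robot as it stands.
- The arm moves only by the tool step_arm, never from a script. Its argument "series" is a list of rows, each a list of 3 entries, a list of its own where there are three numbers: the opening, from -1 (shut) to 1 (fully open), so that 0 is half open, then the shift along the tool's x, y, z in mm, then the turn, a rotation vector about the tool's x, y, z in degrees. A call has 1 to 12 rows; each row shifts and turns the commanded pose from where the row before left it, along the tool's axes as they then stand; what a row does not reach is not made up. A row lasts 1/10 s, in which the tool goes at most 50 mm and 8.59 degrees, less where a joint would pass 70% of its speed; a pose out of reach is approached as far as the arm can. A call is refused whole if a number of a shift passes 50 or a number of a turn 8.59, either way. A call with a gripper value outside its range is refused whole. The fingers move at their own pace and stop on an object; "grip_force" is the grip in N (left out, the last holds). Time passes only in rows, so rows that do not move let the fingers close. It gives the time, the measured TCP pose, the force and the opening at its end, in the units of the state.
- read_state(): the state, without advancing time (a new reading comes with each control period).
- viewer.snapshot(name): name is "scene" or "top" or "wrist"; returns (picture, depth): 420x560x3 uint8, red, green, blue; 420x560 float32, mm along the optical axis (not along the pixel's ray), 0 where there is no reading.
- viewer.camera_params(name): a dict with "fx", "fy", "cx", "cy" (pixels), "k1" (the pictures are not rectified: a ray, as slopes to the right and down, at radius r is drawn at 1 + k1 r^2 times it, then the intrinsics apply), "extrinsics" (4x4, takes a point from camera to world coordinates); the wrist camera has in their place "mount" (4x4, takes a point from camera to tool coordinates, whose origin is the TCP and whose axes are the flange's). Camera axes: x right, y up, looking along -z (the intrinsics and any distortion apply to the point x, -y, -z); pixel columns grow to the right and rows downward; lengths in mm; the calibration is good to about 2 mm. A picture is of the moment at which its call begins: read the wrist's pose just before it. camera_params takes no time and is no camera call.
- order.close_job(): hands the job in, once; it reports no verdict.
The state is a dict: "clock": time; "joint_positions": joint angles; "dq": joint speeds; "tau": joint torques, N m; "ee_pos": TCP position; "ee_rot": TCP orientation; "wrist_force": force on the tool from outside, world axes, zero at the start; "wrist_torque": the same for the moment, N m; "opening": finger opening in mm.
Only numpy, scipy, OpenCV 4.12 (cv2) and the standard library are available. Lean on these libraries where they do the work, as an engineer would, in place of code of your own. Each camera call takes 0.05 s, during which the arm holds its last target. There are 200 camera calls.

## Task

Get the tag printer ready for thick card tags: swing the blue-knobbed thickness lever on its top to the orange mark and leave it there. Then take the black-capped pen out of its round desk stand and, holding it upright, gently press the recessed blue calibration button (in the white ring on the front panel) down with the pen's tip; the printer calibrates only while the button is held, so finish with the pen still in the gripper, keeping the button down. Do not press the button before the lever is set, and leave the other things on the counter where they are.

Things in the scene. Friction and masses are not known exactly. Their poses are not given: they have to be found in the camera images.
- tag_printer: grey and black card-tag printer, fixed to the counter, 222 x 160 mm, flat top 110 mm above the counter (cover up to 118 mm, a card tag in its mouth up to 132 mm). Origin: centre of its underside; its x points from the front (robot side) to the back, y to its left, z up. The lever stands at the right side of the top, the calibration button in the left half of the front panel
- thickness_lever (a joint): angle of the thickness lever (rad): 0 leans 0.6 rad from vertical toward the printer's front (-x), 0.6 upright, 1.2 leans 0.6 rad to the back. Four marks stand beside it at 0, 0.4, 0.8 (the wide orange one) and 1.2. Stiff hinge (about 0.08 N m): it stays where it is left
- lever_knob (a point): centre of the lever's blue knob (13 mm along the printer's x, 12 mm along its y, 26 mm long along the lever), 68 mm from the hinge; it travels in a plane parallel to the printer's x and z
- lever_hinge (a point): point on the lever's hinge axis, which runs along the printer's y, 22 mm below the printer's top; in the printer's frame at (12, -54, 88) mm
- orange_mark (a point): orange mark on the rim of the white, round-topped scale plate (9 mm thick, 16 mm proud of the top), 12 mm to the right of the lever, 38 mm from the hinge axis; the lever is set when it points along this mark
- cal_button (a joint): travel of the calibration button (m): 0 up, 0.006 fully down; a spring pushes back with 1.5 N at 0 and 5.1 N fully down
- button_top (a point): centre of the button's round top, 13 mm across; at rest 4 mm below the panel, in a 15 mm hole whose mouth is bevelled to 21 mm at the top; in the printer's frame at (-74, 40, 106) mm
- counter_pen: loose ball pen with white barrel and black cap, 150 mm long, 14 g. Origin at its writing tip, z along the pen to the cap. The barrel is 8 to 9 mm thick; the cap, from 105 mm up to the end, is 11 mm thick. It starts standing tip down in the stand, upright but for a lean of 2 or 3 degrees
- pen_tip (a point): the pen's writing tip
- pen_cap (a point): point on the pen's axis on the black cap, 125 mm above the tip: a good place to grip
- pen_stand: round black desk stand (88 mm across) with an upright steel tube, 21 mm across, its mouth 66 mm above the counter; 12 mm bore, floor of the bore 20 mm above the counter. Fixed to the counter. Origin: centre of its underside
- bell: loose chrome counter bell, 80 mm across, 56 mm high; bystander. Origin: centre of its underside
- card_tray: loose white open tray of red cards, 130 x 70 x 47 mm; bystander. Origin: centre of its underside
- tape_roll: loose roll of tape lying flat, 96 mm across, 25 mm high; bystander. Origin: centre of its underside
- ink_pad: loose closed blue ink pad, 92 x 62 x 18 mm; bystander. Origin: centre of its underside
- rubber_stamp: loose upright rubber stamp with brown turned handle, 50 x 26 x 66 mm; bystander. Origin: centre of its underside

How it is judged (in metres and radians):
On the way, in this order (a step that is already met when the one before it is completed fails the run):
1. the thickness lever stands at the orange mark (within 0.12 rad) with the gripper off it (value of joint thickness_lever between 0.68 and 0.92 rad and contact force between each of the arm, the fingers and tag_printer below 0.1 N), for 0.2 s.
2. the pen's tip presses the calibration button down (value of joint cal_button above 0.003 m and contact force between counter_pen and tag_printer above 1 N), for 0.2 s.
At the end, for the whole second after the job is handed in: The program finishes holding: the pen is gripped, upright within 0.2 rad and still, its tip keeps the calibration button at least 3 mm down (of 6 mm) with 1 to 12 N on the printer, and the lever stands within 0.12 rad of the orange mark (all of step 2 and value of joint thickness_lever between 0.68 and 0.92 rad and contact force between counter_pen and tag_printer below 12 N and horizontal distance between pen_tip and button_top below 0.008 m and angle between counter_pen's own z axis and vertical below 0.2 rad and contact force between the fingers and counter_pen above 1 N and linear speed of counter_pen below 0.02 m/s); the arm keeps its last pose, push and grip.
It fails at once if the button is pressed while the lever is not at the orange mark (value of joint cal_button above 0.002 m and (value of joint thickness_lever below 0.68 rad or value of joint thickness_lever above 0.92 rad)).
It fails at once if the pen is pushed hard (over 25 N) on the printer (contact force between counter_pen and tag_printer above 25 N).
It fails at once if a loose bystander (bell, card tray, tape roll, ink pad, rubber stamp) is shoved more than 30 mm (distance of any of bell, card_tray, tape_roll, ink_pad, rubber_stamp from where it was at the start of the episode above 0.03 m).
It also fails if it takes over 64 s, if anything falls off the work surface, if the arm or the gripper's body presses on something with over 40 N, if the wrist force passes 120 N, or if a joint passes its speed limit or range.

## Working session

There is one attempt and no reset: what is moved stays moved. The work goes in short steps, Python scripts to look and compute and a tool call to move; the robot and the scene stay as the last step left them, time stands still between calls to the robot, and variables do not carry over. Pictures are saved under pics/ and viewed, about 8 in all and at most 12, crops included, and the job is handed in when it is done.

Besides the shell and the picture viewer there is one more tool, called as a command line: name --argument value ..., lists and objects as JSON in quotes. step_arm: Moves the arm, as the interface text tells. Its arguments: {"type":"object","properties":{"series":{"type":"array"},"grip_force":{"type":"number"}},"required":["series"]}

```bash
ls; mkdir -p pics
cat > h.py <<'E'
import numpy as np, cv2
from scipy.spatial.transform import Rotation as R
from plant import read_state, viewer, order, manip
def cam(name, st=None):
    p=viewer.camera_params(name)
    if 'extrinsics' in p: T=np.array(p['extrinsics'],float)
    else:
        W=np.eye(4); W[:3,:3]=R.from_rotvec(st['ee_rot']).as_matrix(); W[:3,3]=st['ee_pos']
        T=W@np.array(p['mount'],float)
    return p,T
def ray(p,T,u,v):
    x=np.array([(u-p['cx'])/p['fx'],(v-p['cy'])/p['fy']]); s=x.copy()
    for _ in range(20): s=x/(1+p['k1']*(s@s))
    return T[:3,3], T[:3,:3]@np.array([s[0],-s[1],-1.])
def onz(p,T,u,v,z):
    o,d=ray(p,T,u,v); return o+d*(z-o[2])/d[2]
def pt(p,T,u,v,dep):
    o,d=ray(p,T,u,v); return o+d*dep
def proj(p,T,X):
    c=T[:3,:3].T@(np.array(X)-T[:3,3]); s=np.array([c[0],-c[1]])/-c[2]
    s=s*(1+p['k1']*(s@s)); return p['fx']*s[0]+p['cx'],p['fy']*s[1]+p['cy']
def shot(name):
    st=read_state(); im,d=viewer.snapshot(name); p,T=cam(name,st)
    np.savez('%s.npz'%name,im=im,d=d,T=T); return im[:,:,::-1].copy(),d,p,T
def load(name):
    z=np.load('%s.npz'%name); return z['im'][:,:,::-1].copy(),z['d'],viewer.camera_params(name),z['T']
E
python3 - <<'E'
from h import *
print(read_state(), manip.grip_depth)
for n in ('scene','top'):
    im,d,p,T=shot(n); cv2.imwrite('pics/%s0.png'%n,im); print(p['fx'],p['k1'],T.round(2).tolist())
E
```

```text
pics
{'clock': 0.0, 'joint_positions': array([ 1.33899553e+00,  1.26399913e-01, -4.06047238e-02,  1.40540085e+00,
       -2.63418875e-05,  1.57082365e+00]), 'dq': array([ 2.87869549e-03,  9.95541739e-04,  1.58341325e-05,  4.02500444e-04,
       -7.26233743e-04,  1.76422913e-03]), 'tau': array([ 9.91466950e-04, -4.35917652e+01,  3.52920806e+01,  1.75134192e-02,
       -7.23659809e-06,  2.15455958e-05]), 'ee_pos': array([120.52297618, 510.56218425, 230.51952863]), 'ee_rot': array([-3.63321191e-01, -3.12035112e+00,  2.51536575e-03]), 'wrist_force': array([-0.08377029,  0.99209217, -0.42697723]), 'wrist_torque': array([ 0.01348353, -0.03120436, -0.03540035]), 'opening': 85.37090240358681} 18.700000000000003
445.73505290837824 -0.07027245473009643 [[0.56, 0.56, -0.62, -84.62], [-0.83, 0.38, -0.41, -440.62], [0.0, 0.74, 0.67, 842.09], [0.0, 0.0, 0.0, 1.0]]
406.58508389773573 0.0005642215875952154 [[-0.01, 0.99, -0.13, 493.39], [-1.0, -0.01, -0.02, -4.41], [-0.02, 0.13, 0.99, 1092.43], [0.0, 0.0, 0.0, 1.0]]
```

View pics/top0.png

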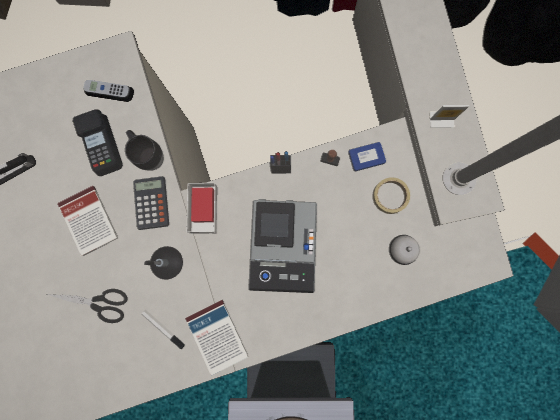

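View pics/scene0.png

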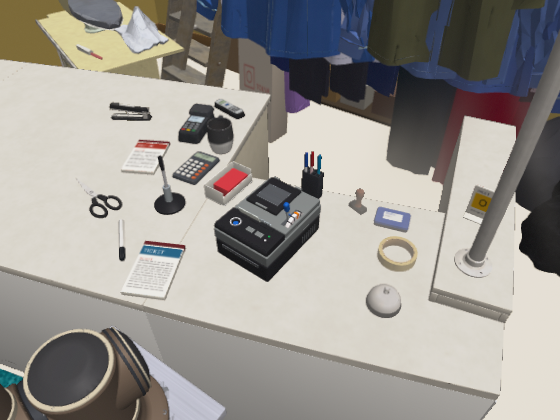

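Top view: printer at cols 250–316, rows 200–292, with the button ring at about (265,276) and the lever at (308,240). The pen stand is at (165,263).

Run:
```python
from h import *
for n,roi in (('top',(245,195,80,105)),('scene',(205,165,130,120))):
    im,d,p,T=load(n); x,y,w,h=roi
    hsv=cv2.cvtColor(im,cv2.COLOR_BGR2HSV)
    for nm,lo,hi in (('blue',(100,120,60),(125,255,255)),('orange',(5,150,120),(22,255,255))):
        m=np.zeros(im.shape[:2],np.uint8); m[y:y+h,x:x+w]=cv2.inRange(hsv,lo,hi)[y:y+h,x:x+w]
        k,l,s,c=cv2.connectedComponentsWithStats(m)
        for i in range(1,k):
            if s[i,4]>2:
                u,v=c[i]; dd=np.median(d[l==i]); print(n,nm,s[i].tolist(),c[i].round(1),pt(p,T,u,v,dd).round(1))
im,d,p,T=load('top')
a=cv2.resize(im[190:300,240:325],None,fx=5,fy=5,interpolation=cv2.INTER_CUBIC)
im2,d2,p2,T2=load('scene')
b=cv2.resize(im2[140:280,140:330],None,fx=3.5,fy=3.5,interpolation=cv2.INTER_CUBIC)[:550]
c=np.zeros((550,425+0,3),np.uint8); a=a[:550]
b=cv2.resize(b,(370,273)); 
s=cv2.resize(im[235:290,130:200],(370,277),interpolation=cv2.INTER_CUBIC)
cv2.imwrite('pics/c1.png',np.hstack([a,np.vstack([b,s])]))
# stand pixels by height
g=[]
for v in range(240,285):
    for u in range(140,190):
        if d[v,u]>0:
            X=pt(p,T,u,v,d[v,u]); g.append([u,v,*X])
g=np.array(g); hi=g[g[:,4]>60]; print('high',len(hi),hi[np.argsort(-hi[:,4])][:12].round(0).tolist())
lo=g[(g[:,4]>6)&(g[:,4]<25)]; print('base',lo.mean(0).round(1), lo[:,2:].min(0),lo[:,2:].max(0))
# printer corners: pixels >80 high
mm=np.zeros(im.shape[:2],np.uint8)
for v in range(190,305):
    for u in range(240,325):
        if d[v,u]>0 and 100<pt(p,T,u,v,d[v,u])[2]<122: mm[v,u]=255
P=np.array([pt(p,T,u,v,d[v,u])[:2] for v,u in zip(*np.where(mm))],np.float32)
print('printer top rect',cv2.minAreaRect(P))
print('arm tcp px',proj(p,T,[120,510,230]))
```

```text
top blue [304, 244, 5, 6, 25] [306.  246.6] [534.5 -40.1 165.9]
top blue [262, 273, 7, 6, 25] [265.  275.4] [469.2  56.8 106.5]
top orange [309, 237, 4, 2, 8] [310.5 237.5] [557.6 -52.7 126.7]
scene blue [305, 165, 3, 2, 6] [306.  165.5] [745.4  35.3 105.7]
scene blue [318, 165, 3, 4, 7] [319.1 166.4] [754.5   0.  112. ]
scene blue [283, 202, 7, 10, 50] [286.1 206.2] [530.9 -41.3 160.8]
scene blue [289, 214, 2, 2, 3] [289.3 214.7] [537.9 -46.  131.3]
scene blue [233, 221, 6, 4, 19] [235.3 222.2] [467.8  58.6 106.7]
scene orange [205, 165, 3, 1, 3] [206. 165.] [679.2 346.2  16. ]
scene orange [294, 212, 5, 6, 11] [296.4 213.7] [556.  -53.8 124. ]
high 96 [[145.0, 261.0, 505.0, 324.0, 173.0], [146.0, 263.0, 500.0, 322.0, 171.0], [146.0, 262.0, 503.0, 322.0, 171.0], [147.0, 263.0, 500.0, 320.0, 170.0], [145.0, 262.0, 503.0, 325.0, 170.0], [147.0, 262.0, 503.0, 320.0, 170.0], [146.0, 261.0, 505.0, 323.0, 170.0], [147.0, 261.0, 505.0, 321.0, 168.0], [145.0, 264.0, 498.0, 325.0, 168.0], [145.0, 263.0, 500.0, 325.0, 168.0], [148.0, 262.0, 503.0, 319.0, 168.0], [144.0, 264.0, 498.0, 328.0, 167.0]]
base [166.5 262.4 502.7 323.6  12.3] [448.74644772 283.43677571   6.01571673] [543.83946248 369.43127133  24.18483472]
printer top rect ((541.3494873046875, 14.376129150390625), (154.09426879882812, 220.70535278320312), 87.24887084960938)
arm tcp px (np.float64(34.8926842647943), np.float64(455.5506031430723))
```

View pics/c1.png

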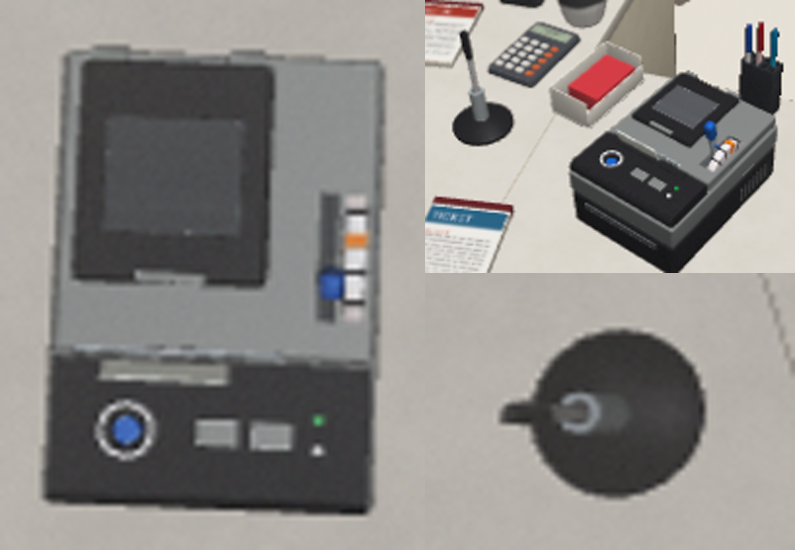

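Printer centre is about (541,14) with yaw about -2.6°. The hinge is about (551,-41), and the lever is at about 0.35 rad. I'm moving above the knob and aligning the jaws to the printer's y.

step_arm --series '[[1,[0,0,0],[0,0,-5.3]],[1,[0,0,0],[0,0,-5.4]],[1,[-27.5,-33.3,0],[0,0,0]],[1,[-27.5,-33.3,0],[0,0,0]],[1,[-27.5,-33.3,0],[0,0,0]],[1,[-27.5,-33.3,0],[0,0,0]],[1,[-27.5,-33.3,0],[0,0,0]],[1,[-27.5,-33.3,0],[0,0,0]],[1,[-27.5,-33.3,0],[0,0,0]],[1,[-27.5,-33.3,0],[0,0,0]],[1,[-27.5,-33.3,0],[0,0,0]],[1,[-27.5,-33.3,0],[0,0,0]]]' --grip_force 25

```text
clock: 1.3
ee_pos: [380.9, 164.2, 231.2]
ee_rot: [-0.071, -3.141, -0.0]
wrist_force: [1.0, 0.7, 0.0]
opening: 85.6
```

step_arm --series '[[1,[-27.5,-33.3,0],[0,0,0]],[1,[-27.5,-33.3,0],[0,0,0]],[1,[-27.5,-33.3,0],[0,0,0]],[1,[-27.5,-33.3,0],[0,0,0]],[1,[-27.5,-33.3,0],[0,0,0]],[1,[-27.5,-33.3,0],[0,0,0]],[0,[0,0,0],[0,0,0]],[0,[0,0,0],[0,0,0]],[0,[0,0,0],[0,0,0]]]'

```text
clock: 2.2
ee_pos: [535.6, -40.7, 231.1]
ee_rot: [-0.07, -3.14, -0.0]
wrist_force: [0.9, 0.1, -0.4]
opening: 43.9
```

```bash
cat > w.py <<'E'
from h import *
import sys
im,d,p,T=shot('wrist'); cv2.imwrite('pics/%s.png'%sys.argv[1],im)
hsv=cv2.cvtColor(im,cv2.COLOR_BGR2HSV)
for nm,lo,hi in (('blue',(100,120,60),(125,255,255)),('orange',(5,150,120),(22,255,255))):
    k,l,s,c=cv2.connectedComponentsWithStats(cv2.inRange(hsv,lo,hi))
    for i in range(1,k):
        if s[i,4]>30:
            dd=d[l==i]; dd=dd[dd>0]; dd=np.median(dd) if len(dd) else 0
            print(nm,s[i].tolist(),c[i].round(1),pt(p,T,*c[i],dd).round(1))
st=read_state(); Rm=R.from_rotvec(st['ee_rot']).as_matrix()
print(st['clock'],st['ee_pos'].round(1),Rm.round(3).tolist(),st['wrist_force'].round(2),st['opening'])
E
python3 w.py w1
```

```text
blue [499, 0, 27, 13, 181] [509.2   3.8] [383.4 177.8  12.7]
blue [404, 95, 19, 19, 275] [413.2 104.4] [468.8  57.7 106.4]
blue [273, 209, 21, 23, 351] [284.  220.7] [532.7 -39.5 166.4]
blue [145, 385, 20, 12, 133] [155.4 390.5] [ 807.5 -214.7   19.2]
orange [261, 231, 14, 8, 100] [267.5 234.1] [556.6 -52.6 127.3]
2.25 [535.5 -40.3 231.3] [[-0.999, 0.044, -0.0], [0.044, 0.999, 0.0], [0.0, 0.0, -1.0]] [-0.59 -0.03 -0.15] 42.964117226590105
```

View pics/w1.png

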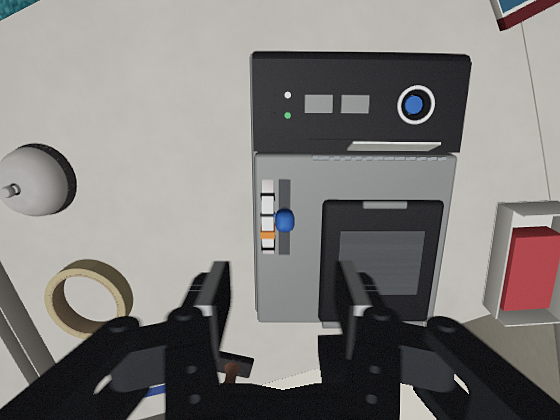

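Wrist view: knob at (284,220), orange mark at (267,234), button at (413,104). All of these agree with the top view, so I'm descending and gripping the knob.

step_arm --series '[[0,[0,0.5,30],[0,0,0]],[0,[0,0,30],[0,0,0]],[0,[0,0,20],[0,0,0]],[0,[0,0,14],[0,0,0]],[0,[0,0,0],[0,0,0]],[-1,[0,0,0],[0,0,0]],[-1,[0,0,0],[0,0,0]],[-1,[0,0,0],[0,0,0]],[-1,[0,0,0],[0,0,0]],[-1,[0,0,0],[0,0,0]],[-1,[0,0,0],[0,0,0]]]' --grip_force 25

```text
clock: 3.35
ee_pos: [536.7, -39.8, 138.8]
ee_rot: [0.07, 3.139, 0.003]
wrist_force: [-1.7, 4.8, 5.6]
opening: 10.9
```

```bash
python3 w.py w2
```

```text
blue [465, 93, 27, 29, 599] [477.6 107.1] [468.8  57.5 106.4]
blue [268, 272, 30, 46, 1245] [282.5 294.7] [530.5 -39.5 165.2]
3.4 [536.7 -39.8 138.8] [[-0.999, 0.045, 0.002], [0.045, 0.999, 0.002], [-0.002, 0.002, -1.0]] [-1.89  5.64  6.74] 11.57102422917369
```

step_arm --series '[[-1,[-5,0,-0.5],[0,0,0]],[-1,[-5,0,-0.5],[0,0,0]],[-1,[-5,0,0],[0,0,0]],[-1,[-5,0,0.3],[0,0,0]],[-1,[-4,0,0.5],[0,0,0]],[-1,[-3,0,0.2],[0,0,0]],[-1,[0,0,0],[0,0,0]],[-1,[0,0,0],[0,0,0]]]'

```text
clock: 4.2
ee_pos: [562.7, -41.0, 137.7]
ee_rot: [-0.07, -3.14, -0.003]
wrist_force: [-3.1, 5.7, 3.0]
opening: 11.8
```

step_arm --series '[[0,[0,0,0],[0,0,0]],[0,[0,0,0],[0,0,0]],[0,[0,0,0],[0,0,0]],[0,[0,0,0],[0,0,0]],[0,[0,0,-30],[0,0,0]],[0,[0,0,-40],[0,0,0]],[0,[30,0,-40],[0,0,0]],[0,[50,0,0],[0,0,0]],[0,[0,0,0],[0,0,0]]]'

```text
clock: 5.1
ee_pos: [478.6, -38.2, 248.7]
ee_rot: [-0.071, -3.14, 0.0]
wrist_force: [0.2, 0.9, -0.6]
opening: 42.8
```

```bash
python3 w.py w3
python3 - <<'E'
from h import *
im,d,p,T=load('wrist'); a=im
im,d,p,T=shot('top')
hsv=cv2.cvtColor(im,cv2.COLOR_BGR2HSV)
k,l,s,c=cv2.connectedComponentsWithStats(cv2.inRange(hsv,(100,120,60),(125,255,255)))
for i in range(1,k):
    if s[i,4]>8: print(s[i],c[i],pt(p,T,*c[i],np.median(d[l==i])).round(1))
im2,d2,p2,T2=shot('scene'); b=cv2.resize(im2[180:260,240:330],None,fx=5,fy=5,interpolation=cv2.INTER_CUBIC)
cv2.imwrite('pics/c3.png',np.hstack([cv2.resize(a[:, :],(340,400))*1,b[:400]]))
E
```

```text
blue [476, 8, 84, 69, 1949] [515.5  45.3] [361.4 201.7  12.3]
blue [544, 24, 8, 7, 37] [548.2  27.2] [344.8 233.8  12.8]
blue [391, 168, 16, 17, 214] [398.5 176.2] [469.3  57.5 106.4]
blue [277, 296, 15, 31, 419] [283.8 311.6] [554.  -40.6 164.3]
blue [153, 383, 14, 10, 87] [160.1 387.5] [ 763.7 -214.6   18.5]
blue [138, 403, 29, 17, 236] [150. 413.] [ 808.9 -236.6   18.3]
orange [263, 288, 12, 6, 61] [268.4 290. ] [557.3 -53.5 127.1]
5.15 [481.1 -38.3 248.3] [[-0.999, 0.045, 0.001], [0.045, 0.999, -0.0], [-0.001, -0.0, -1.0]] [1.06 0.02 0.4 ] 42.81078815058756
[101  85   3   5  12] [102.08333333  87.08333333] [989.3 515.7  22.6]
[350 143  36  27 374] [368.         156.11229947] [ 783.5 -217.1   18.6]
[262 274   4   5  14] [263.85714286 275.64285714] [468.6  59.5 106.6]
[190 307  37  25 220] [211.57272727 317.30909091] [360.3 201.7  12.3]
```

View pics/c3.png

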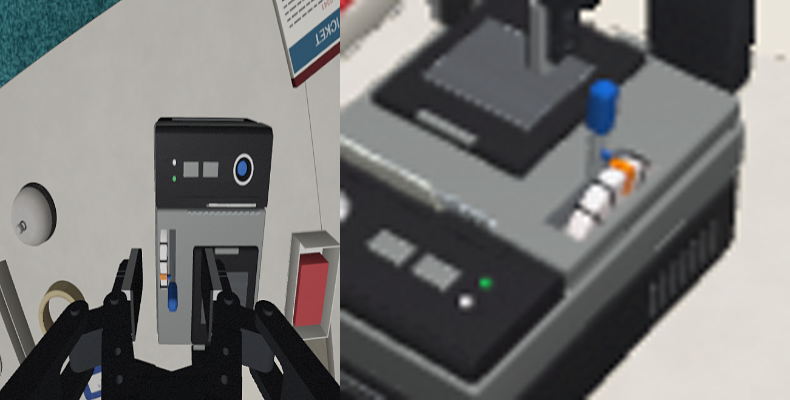

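Run:
```python
from h import *
im,d,p,T=load('wrist')
hsv=cv2.cvtColor(im,cv2.COLOR_BGR2HSV); m=cv2.inRange(hsv,(100,120,40),(125,255,255))
for v in range(292,330,1):
    us=np.where(m[v,270:300])[0]+270
    if len(us)<3: continue
    u=us.mean(); uu=int(round(u)); print(v,len(us),pt(p,T,u,v,d[v,uu]).round(1))
```

```text
292 6 [569.1 -46.6 110.9]
296 5 [550.7 -40.  148.2]
297 10 [550.4 -40.6 150. ]
298 12 [551.1 -40.6 150.3]
299 13 [550.3 -40.2 153.1]
300 14 [551.5 -40.6 152.5]
301 14 [551.3 -40.6 154.3]
302 15 [551.5 -40.3 155.3]
303 14 [552.4 -40.7 155.3]
304 15 [551.7 -40.3 157.8]
305 15 [552.2 -40.3 158.4]
306 15 [551.8 -40.3 160.2]
307 15 [551.9 -40.3 161.4]
308 15 [552.4 -40.3 162.1]
309 15 [552.5 -40.3 163.2]
310 15 [553.4 -40.4 163.1]
311 15 [552.5 -40.3 165.8]
312 15 [553.1 -40.4 166.1]
313 15 [553.8 -40.4 166.4]
314 15 [554.4 -40.4 166.8]
315 15 [554.2 -40.4 168.3]
316 15 [554.8 -40.5 168.7]
317 15 [555.7 -40.5 168.6]
318 15 [556.5 -40.5 168.7]
319 15 [557.1 -40.6 169. ]
320 15 [557.6 -40.6 169.5]
321 15 [559.7 -40.7 167.8]
322 15 [559.  -40.6 170. ]
323 14 [560.5 -41.1 169. ]
324 13 [561.8 -40.8 168.5]
325 12 [562.7 -41.2 168.5]
326 9 [564.5 -40.9 167.1]
```

Lever reads about 0.73 rad, since it lagged the gripper. I'll grip it again and nudge it about 6 mm further.

step_arm --series '[[0,[-40,0.7,0],[0,0,0]],[0,[-39,0.7,0],[0,0,0]],[0,[0,0,40],[0,0,0]],[0,[0,0,40],[0,0,0]],[0,[0,0,29],[0,0,0]],[0,[0,0,0],[0,0,0]],[-1,[0,0,0],[0,0,0]],[-1,[0,0,0],[0,0,0]],[-1,[0,0,0],[0,0,0]],[-1,[0,0,0],[0,0,0]],[-1,[0,0,0],[0,0,0]],[-1,[0,0,0],[0,0,0]]]'

```text
clock: 6.45
ee_pos: [563.6, -40.7, 140.2]
ee_rot: [0.071, 3.137, -0.001]
wrist_force: [1.6, -2.4, 6.5]
opening: 11.5
```

step_arm --series '[[-1,[-2,0,0],[0,0,0]],[-1,[-2,0,0],[0,0,0]],[-1,[-2,0,0],[0,0,0]],[-1,[-1,0,0],[0,0,0]],[-1,[0,0,0],[0,0,0]],[-1,[0,0,0],[0,0,0]],[-1,[0,0,0],[0,0,0]]]'

```text
clock: 7.15
ee_pos: [568.3, -41.0, 139.2]
ee_rot: [-0.071, -3.14, 0.001]
wrist_force: [-3.6, -1.1, 4.6]
opening: 11.6
```

step_arm --series '[[0,[0,0,0],[0,0,0]],[0,[0,0,0],[0,0,0]],[0,[0,0,0],[0,0,0]],[0,[0,0,0],[0,0,0]],[0,[0,0,-30],[0,0,0]],[0,[0,0,-40],[0,0,0]],[0,[40,0,-40],[0,0,0]],[0,[46,0,0],[0,0,0]],[0,[0,0,0],[0,0,0]],[0,[0,0,0],[0,0,0]]]'

```text
clock: 8.15
ee_pos: [487.5, -37.0, 244.2]
ee_rot: [0.071, 3.139, 0.0]
wrist_force: [1.6, -0.3, -0.4]
opening: 42.7
```

```bash
cat > knob.py <<'E'
from h import *
im,d,p,T=shot('wrist')
hsv=cv2.cvtColor(im,cv2.COLOR_BGR2HSV); m=cv2.inRange(hsv,(100,120,40),(125,255,255))
P=[]
for v in range(280,350):
    us=np.where(m[v,270:300])[0]+270
    if len(us)<9: continue
    u=us.mean(); P.append(pt(p,T,u,v,d[v,int(round(u))]))
P=np.array(P); P=P[P[:,2]>145]; zt=np.percentile(P[:,2],95)
f=P[P[:,2]<zt-5]; t=P[P[:,2]>zt-3]
print('slope',np.polyfit(f[:,2],f[:,0],1)[0],'face at 155',np.polyval(np.polyfit(f[:,2],f[:,0],1),155),'top',zt,t[:,0].min(),t[:,0].max())
E
python3 knob.py
```

```text
slope 0.17587705322475447 face at 155 555.5579787708318 top 168.36531111565174 558.2306394004947 568.0920012997592
```

Lever is now about 0.78 rad by face slope, face position and top centre, which all agree. Next I locate the pen.

Run:
```python
from h import *
for n in ('top','scene'):
    im,d,p,T=shot(n); P=[]
    for v in range(420):
        for u in range(560):
            if d[v,u]>0:
                X=pt(p,T,u,v,d[v,u])
                if 40<X[2]<185 and abs(X[0]-503)<40 and abs(X[1]-323)<40: P.append(X)
    P=np.array(P); print(n,len(P))
    for a in range(40,180,10):
        q=P[(P[:,2]>=a)&(P[:,2]<a+10)]
        if len(q): print(a,len(q),q.mean(0).round(1),q.min(0).round(1),q.max(0).round(1))
```

```text
top 119
40 11 [501.7 319.6  46.6] [493.4 316.4  44.2] [511.2 324.7  49.7]
50 11 [501.4 322.6  56.3] [493.4 317.3  50.3] [511.  332.1  59.9]
60 37 [502.3 325.3  65.5] [493.4 317.9  60.3] [511.  337.   69.2]
70 4 [503.3 322.2  76.6] [500.9 321.8  72.1] [505.8 322.9  78.8]
80 2 [503.3 322.7  85. ] [500.8 322.   82.8] [505.7 323.3  87.1]
90 4 [503.2 321.7  93.6] [500.8 320.8  90.7] [505.7 322.6  96.7]
100 3 [503.1 321.6 103.2] [500.8 320.3 100.7] [505.6 322.4 107.3]
110 3 [503.1 320.5 113.8] [500.7 319.7 111.2] [505.5 321.5 116.4]
120 3 [503.  320.1 122.5] [500.6 319.2 120.9] [505.4 320.7 125.1]
130 6 [502.1 320.3 133.3] [498.2 318.3 130.2] [507.6 321.7 138.7]
140 8 [503.1 319.6 143.9] [498.2 318.3 140.3] [507.5 321.9 148. ]
150 8 [502.2 319.7 154.5] [498.2 317.8 150.3] [507.3 322.7 159.5]
160 15 [503.  321.2 167.2] [498.2 316.9 163.1] [507.2 327.4 170. ]
170 4 [503.8 321.9 171.3] [500.4 320.1 170.2] [504.9 323.8 172.7]
scene 205
40 22 [498.  320.8  44.7] [491.  314.2  40. ] [509.  333.1  49.1]
50 22 [496.6 321.8  54.6] [491.7 315.9  51. ] [506.8 332.8  59.7]
60 39 [499.8 324.1  65. ] [490.3 316.   60.4] [512.5 338.4  69.5]
70 6 [500.5 322.4  75.3] [496.8 321.1  72.4] [502.6 323.9  79.1]
80 12 [500.4 323.5  83.5] [495.7 319.7  80.2] [506.2 329.3  89.9]
90 10 [499.9 322.6  95.8] [497.6 318.2  90.5] [503.3 326.9  99.9]
100 10 [500.2 323.  105. ] [497.6 319.5 100.4] [503.1 327.3 109.6]
110 11 [500.9 322.5 115.7] [498.3 319.  111.1] [505.2 327.8 119.7]
120 9 [500.2 321.9 125.7] [496.6 318.3 120.9] [504.  327.4 129.1]
130 14 [499.1 321.4 135.8] [495.6 316.9 130.8] [504.3 327.6 139.6]
140 16 [499.8 321.5 145.9] [497.1 317.1 140.3] [505.1 331.2 150. ]
150 15 [500.7 322.1 155.5] [496.4 317.1 151. ] [507.7 331.5 159.9]
160 15 [500.7 322.3 165.3] [497.3 316.7 160.7] [504.4 330.6 170. ]
170 4 [499.6 320.3 171.6] [497.2 315.9 171. ] [501.3 322.4 172.5]
```

step_arm --series '[[0,[0,40,0],[0,0,0]],[0,[0,40,0],[0,0,0]],[0,[0,40,0],[0,0,0]],[0,[0,40,0],[0,0,0]],[0,[0,40,0],[0,0,0]],[0,[0,40,0],[0,0,0]],[0,[0,40,0],[0,0,0]],[0,[-1,40,0],[0,0,0]],[0,[-1.3,40.5,0],[0,0,0]],[0,[0,0,0],[0,0,0]],[0,[0,0,0],[0,0,0]],[0,[0,0,0],[0,0,0]]]'

```text
clock: 9.5
ee_pos: [506.8, 322.5, 243.0]
ee_rot: [-0.071, -3.14, 0.001]
wrist_force: [0.0, 0.5, 0.3]
opening: 42.7
```

```bash
python3 w.py w4
```

```text
blue [110, 0, 103, 63, 2419] [153.7  27.5] [360.5 205.2  12.6]
orange [297, 261, 11, 8, 60] [302.4 264.4] [616.3 340.4  15. ]
orange [300, 274, 10, 8, 64] [304.5 277.3] [633.  342.3  15. ]
orange [302, 286, 10, 8, 61] [306.5 289.6] [649.4 344.2  15. ]
orange [304, 298, 10, 8, 51] [308.5 301.8] [666.  346.3  15.1]
orange [306, 310, 10, 7, 50] [310.7 313.4] [682.3 348.6  15.1]
9.55 [506.8 322.2 243.4] [[-0.999, 0.046, -0.0], [0.046, 0.999, -0.001], [0.0, -0.001, -1.0]] [ 0.47 -0.16  0.58] 42.99946575802814
```

View pics/w4.png

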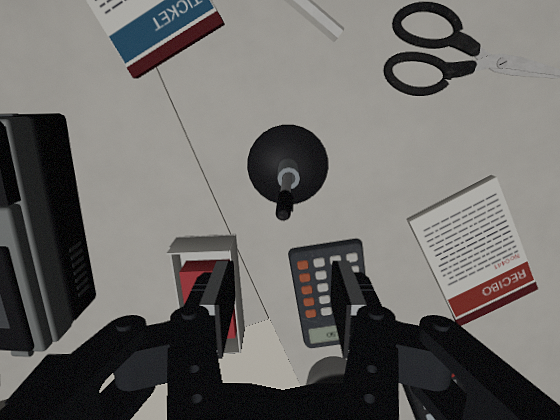

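Wrist view: pen cap end at about (284,213), tube mouth at about (288,178). I'm casting rays at the known heights.

Run:
```python
from h import *
im,d,p,T=load('wrist')
print('end',onz(p,T,284,213,170)); print('mouth',onz(p,T,288.5,178,66))
P=[]
for v in range(150,222):
    for u in range(270,306):
        if d[v,u]>0:
            X=pt(p,T,u,v,d[v,u])
            if 95<X[2]<180: P.append(X)
P=np.array(P)
for a in range(100,175,10):
    q=P[(P[:,2]>=a)&(P[:,2]<a+10)]
    if len(q): print(a,len(q),q.mean(0).round(1),q.min(0).round(1),q.max(0).round(1))
```

```text
end [501.72151726 323.77474188 170.        ]
mouth [502.77093113 328.23714596  66.        ]
100 31 [500.1 325.5 105. ] [499.  321.6 100.5] [502.1 329.  109.4]
110 30 [500.  325.4 115.2] [499.  321.7 110.9] [502.  328.7 119.9]
120 24 [499.4 325.  126.3] [497.9 320.2 120.2] [501.9 329.2 130. ]
130 51 [499.2 324.9 135.2] [497.7 318.8 130.5] [502.3 330.5 139.9]
140 68 [499.3 325.1 145.1] [497.8 318.9 140.1] [501.7 330.2 149.8]
150 78 [499.6 324.6 155. ] [498.  318.4 150.2] [502.4 330.1 160. ]
160 177 [501.4 323.5 166.8] [498.4 318.4 160.2] [507.1 329.8 170. ]
170 49 [503.2 323.1 170.6] [499.6 319.8 170. ] [506.4 326.3 171.6]
```

step_arm --series '[[0,[3.9,2.1,20],[0,0,0]],[0,[0,0,30],[0,0,0]],[0,[0,0,30],[0,0,0]],[0,[0,0,25],[0,0,0]],[0,[0,0,12],[0,0,0]],[0,[0,0,0],[0,0,0]],[-1,[0,0,0],[0,0,0]],[-1,[0,0,0],[0,0,0]],[-1,[0,0,0],[0,0,0]],[-1,[0,0,0],[0,0,0]],[-1,[0,0,0],[0,0,0]],[-1,[0,0,0],[0,0,0]]]' --grip_force 40

```text
clock: 10.75
ee_pos: [503.2, 325.8, 127.5]
ee_rot: [0.071, 3.139, 0.002]
wrist_force: [0.9, 1.2, 4.6]
opening: 9.5
```

step_arm --series '[[-1,[0,0,-15],[0,0,0]],[-1,[0,0,-25],[0,0,0]],[-1,[0,0,-30],[0,0,0]],[-1,[0,0,-30],[0,0,0]],[-1,[0,0,-30],[0,0,0]],[-1,[0,0,-20],[0,0,0]],[-1,[0,0,0],[0,0,0]],[-1,[0,0,0],[0,0,0]]]'

```text
clock: 11.55
ee_pos: [502.6, 325.2, 275.9]
ee_rot: [-0.071, -3.14, 0.001]
wrist_force: [-0.3, -0.5, -0.8]
opening: 10.0
```

Run:
```python
from h import *
st=read_state();print(st['ee_pos'],st['opening'],st['wrist_force'])
im,d,p,T=shot('wrist'); im2,d2,p2,T2=shot('scene')
tcp=st['ee_pos']; exp=tcp+[0,0,-106.3]; print('exp tip',exp,'wrist px',proj(p,T,exp),'scene px',proj(p2,T2,exp), proj(p2,T2,tcp))
u,v=map(int,proj(p2,T2,exp))
a=cv2.resize(im2[v-75:v+25,u-50:u+50],(420,420),interpolation=cv2.INTER_CUBIC)
cv2.imwrite('pics/c5.png',np.hstack([im[:,140:500],a])); print(u,v)
```

```text
[502.61792761 325.15384713 275.89198375] 9.991005300071643 [-0.27616999 -0.46955991 -0.78188638]
exp tip [502.61792761 325.15384713 169.59198375] wrist px (np.float64(282.3918451215072), np.float64(205.18137054677626)) scene px (np.float64(159.91128406143218), np.float64(155.17385459846622)) (np.float64(152.09599296396), np.float64(119.28646951043012))
159 155
```

View pics/c5.png

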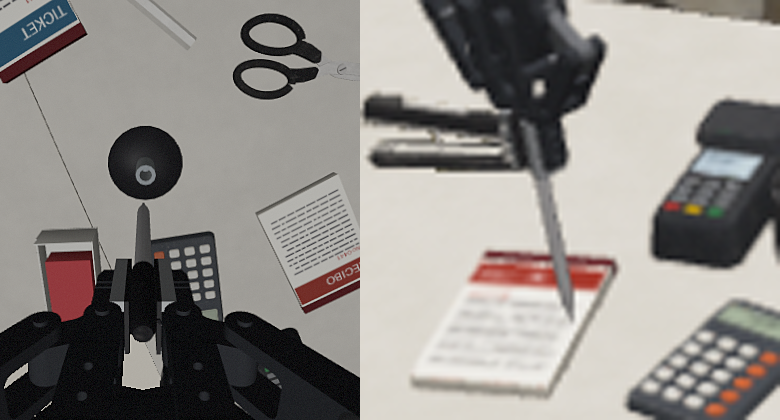

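Pen is held: its tip is at wrist (283,205) and scene (159.5,156.2), within about 1 px of where I predicted. I'm carrying it over the button.

step_arm --series '[[-1,[1.7,-20,0],[0,0,0]],[-1,[2.4,-31,0],[0,0,0]],[-1,[2.7,-34,0],[0,0,0]],[-1,[2.7,-34,0],[0,0,0]],[-1,[2.7,-34,0],[0,0,0]],[-1,[2.7,-34,0],[0,0,0]],[-1,[2.7,-34,0],[0,0,0]],[-1,[2.2,-28,10],[0,0,0]],[-1,[1.5,-20,15],[0,0,0]],[-1,[0,0,15],[0,0,0]],[-1,[0,0,0],[0,0,0]],[-1,[0,0,0],[0,0,0]]]'

```text
clock: 12.85
ee_pos: [468.7, 57.5, 235.9]
ee_rot: [-0.071, -3.139, 0.0]
wrist_force: [0.1, 0.0, 0.5]
opening: 9.7
```

```bash
python3 w.py w6
python3 - <<'E'
from h import *
im,d,p,T=load('wrist'); st=read_state(); tcp=st['ee_pos']
u,v=proj(p,T,tcp-[0,0,106.3]); print('tip px',u,v)
print('button px',proj(p,T,[469,57.5,106]))
u,v=int(u),int(v); w=cv2.resize(im[v-75:v+75,u-75:u+75],(420,420),interpolation=cv2.INTER_CUBIC)
im2,d2,p2,T2=shot('scene'); print(proj(p2,T2,tcp-[0,0,106.3]),proj(p2,T2,[469,57.5,106]))
x=cv2.resize(im2[190:250,205:265],(420,420),interpolation=cv2.INTER_CUBIC)
cv2.imwrite('pics/c6.png',np.hstack([w,x])[:, :]*1); print(u-75,v-75)
E
```

```text
blue [385, 12, 107, 78, 2736] [435.7  52. ] [357.  210.3  12.4]
blue [275, 189, 17, 16, 210] [282.9 196.5] [468.5  57.9 106.3]
orange [522, 282, 10, 8, 34] [527.1 285.1] [615.6 340.7  14.8]
orange [521, 294, 10, 8, 37] [525.5 297.6] [632.5 341.5  15. ]
orange [520, 306, 10, 8, 35] [524.4 309.6] [649.3 343.3  15. ]
orange [148, 310, 12, 6, 64] [153.2 312.3] [556.7 -53.1 127.1]
12.9 [469.1  57.7 236.5] [[-0.999, 0.045, -0.001], [0.045, 0.999, -0.0], [0.001, -0.0, -1.0]] [-0.38 -0.23 -0.01] 9.418050452405431
tip px 282.71737363668547 206.21351263212213
button px (np.float64(282.41915149923256), np.float64(197.02101477468463))
(np.float64(235.21886885260136), np.float64(214.70314353475635)) (np.float64(235.96696090051563), np.float64(222.2385869111638))
207 131
```

```bash
python3 -c "
import cv2; a=cv2.imread('pics/c6.png'); cv2.imwrite('pics/c6b.png',cv2.resize(a,(800,400)))"
```

```text
(no output)
```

View pics/c6b.png

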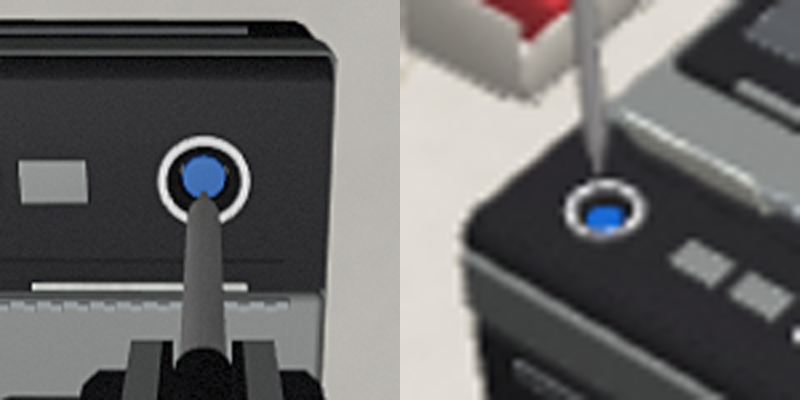

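Wrist view: tip at about (283.1,203), button at (283,196.5). Scene view: tip at about (234.9,215.8), button about (236,222). I'm triangulating the tip.

Run:
```python
from h import *
im,d,p,T=load('wrist'); im2,d2,p2,T2=load('scene')
A=np.zeros((3,3));b=np.zeros(3)
for o,dd in (ray(p,T,283.1,203),ray(p2,T2,234.9,215.8)):
    dd=dd/np.linalg.norm(dd); M=np.eye(3)-np.outer(dd,dd); A+=M; b+=M@o
print(np.linalg.solve(A,b))
print(onz(p,T,283.1,203,130))
```

```text
[467.65202026  57.95442893 127.65489751]
[466.76347272  58.09477896 130.        ]
```

step_arm --series '[[-1,[-1,0,5],[0,0,0]],[-1,[0,0,5],[0,0,0]],[-1,[0,0,4],[0,0,0]],[-1,[0,0,3],[0,0,0]],[-1,[0,0,1],[0,0,0]],[-1,[0,0,0],[0,0,0]],[-1,[0,0,0],[0,0,0]]]'

```text
clock: 13.65
ee_pos: [470.3, 57.4, 218.8]
ee_rot: [0.071, 3.141, 0.0]
wrist_force: [-0.5, 0.4, -0.6]
opening: 9.5
```

step_arm --series '[[-1,[0,0,1],[0,0,0]],[-1,[0,0,1],[0,0,0]],[-1,[0,0,0],[0,0,0]]]'

```text
clock: 13.95
ee_pos: [470.2, 57.4, 216.5]
ee_rot: [-0.071, -3.141, 0.0]
wrist_force: [0.3, 0.5, -0.2]
opening: 9.7
```

step_arm --series '[[-1,[0,0,1],[0,0,0]],[-1,[0,0,1],[0,0,0]],[-1,[0,0,0],[0,0,0]]]'

```text
clock: 14.25
ee_pos: [470.2, 57.4, 214.5]
ee_rot: [-0.071, -3.141, 0.0]
wrist_force: [-0.4, -1.1, -0.5]
opening: 9.3
```

```bash
cat > f.py <<'E'
from h import *
F=[];Z=[]
for _ in range(4):
    shot('scene'); s=read_state(); F.append(s['wrist_force']); Z.append(s['ee_pos'])
print(np.mean(F,0).round(2),np.std(F,0).round(2),np.mean(Z,0).round(2),s['clock'],s['opening'])
E
python3 f.py
```

```text
[-0.1   0.42 -0.15] [0.56 0.37 0.42] [470.27  57.42 214.65] 14.45 9.629296950029543
```

step_arm --series '[[-1,[0,0,1],[0,0,0]],[-1,[0,0,0],[0,0,0]],[-1,[0,0,0],[0,0,0]]]'

```text
clock: 14.75
ee_pos: [470.4, 57.4, 213.8]
ee_rot: [0.071, 3.14, 0.0]
wrist_force: [-0.3, 0.5, 2.0]
opening: 9.7
```

step_arm --series '[[-1,[0,0,1],[0,0,0]],[-1,[0,0,0],[0,0,0]],[-1,[0,0,0],[0,0,0]]]'

```text
clock: 15.05
ee_pos: [470.4, 57.4, 212.7]
ee_rot: [0.071, 3.141, 0.0]
wrist_force: [-0.3, 0.6, 2.0]
opening: 9.7
```

```bash
python3 f.py
```

```text
[-0.04  0.1   1.84] [0.66 0.5  0.3 ] [470.31  57.44 212.71] 15.25 9.607604811687192
```

step_arm --series '[[-1,[0,0,1],[0,0,0]],[-1,[0,0,0],[0,0,0]],[-1,[0,0,0],[0,0,0]]]'

```text
clock: 15.55
ee_pos: [470.3, 57.4, 211.7]
ee_rot: [0.071, 3.141, 0.0]
wrist_force: [0.4, -0.6, 2.4]
opening: 9.7
```

```bash
python3 f.py
```

```text
[-0.01 -0.03  2.15] [0.37 0.52 0.16] [470.32  57.44 211.71] 15.75 9.548740415404652
```

Contact at TCP z about 213.5, and the force is following the button spring (1.5 N + 0.6 N/mm). I'll press to about 4.5 mm.

step_arm --series '[[-1,[0,0,1],[0,0,0]],[-1,[0,0,0],[0,0,0]],[-1,[0,0,1],[0,0,0]],[-1,[0,0,0],[0,0,0]],[-1,[0,0,1],[0,0,0]],[-1,[0,0,0],[0,0,0]],[-1,[0,0,0],[0,0,0]]]'

```text
clock: 16.45
ee_pos: [470.3, 57.5, 208.7]
ee_rot: [0.071, 3.141, 0.0]
wrist_force: [0.6, 0.9, 4.2]
opening: 9.7
```

```bash
python3 f.py
```

```text
[0.01 0.01 4.09] [0.36 0.29 0.3 ] [470.31  57.44 208.72] 16.65 9.941920983414477
```

Run:
```python
from h import *
im,d,p,T=shot('wrist'); im2,_,p2,T2=load('scene')
a=cv2.resize(im[120:330,120:400],(440,330),interpolation=cv2.INTER_CUBIC)
b=cv2.resize(im2[170:260,220:310],(330,330),interpolation=cv2.INTER_CUBIC)
cv2.imwrite('pics/c7.png',np.hstack([a,b]))
```

```text
(no output)
```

View pics/c7.png

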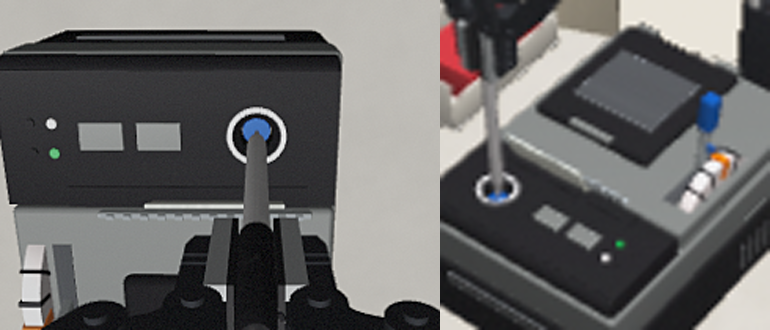

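The pen tip is in the ring on the blue button, at crop (257,133) in the wrist view. The pen is upright and the lever is at the orange mark, so I'm handing in.

```bash
python3 -c "
from plant import order,read_state
print(order.close_job()); s=read_state(); print(s['clock'],s['wrist_force'],s['ee_pos'])"
```

```text
the job is handed in; nothing more can be done
None
the job is handed in; nothing more can be done
```

I set the lever to the orange mark, took the pen from its stand, and handed the job in with the pen's tip holding the calibration button down. The hand-in gave no verdict.

- **Lever:** I moved it by gripping the knob. The first move left it at about 0.73 rad, short of the mark, so I nudged it on. It then read about 0.78 rad from three agreeing depth estimates (allowed 0.68 to 0.92). The last picture still shows it at the mark.
- **Button:** The upward force was about 4.1 N, which by the spring figures is roughly 4.4 mm of the 6 mm travel. This is inferred from force and tool height, as the travel can't be read directly. It had followed the spring's rise from contact, with no jump to suggest the tip touching the panel.
- **Pen:** It stayed gripped (opening about 10 mm) and upright. The tip measured about 1 mm from the button's centre before the press. My first tip estimate was about 2 mm off from the triangulated one, so I corrected it before going down.
- **Timing and bystanders:** The clock stood at about 17 s of the 64 s allowed. I made no contact with the bystanders, but I didn't re-measure their positions.

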